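Shut the board into the assembly frame and turn it over for soldering

ROBOT

A 6-joint arm with a two-finger parallel gripper is mounted at the origin on a cart in front of the work surface, level with it; the furniture and walls round the work are solid. World frame = base frame: x ahead of the robot, y to its left, z up, the work surface at z = 0. Lengths are in mm, angles in rad, forces in N, time in s.
With the tool pointing down it reaches from about 350 to 775 mm from the base axis. Payload 7.3 kg.
Tool frame: the origin (TCP) lies on the centre line of the jaws, within the pads' length; the fingertips stand 17 mm ahead of it and the grasp point (between the pads) lies 2 mm behind it; z points along the fingers, y is the line along which they close (so a half turn about z gives the same grasp; the last joint's range is limited). The gripper opens to 92 mm and grips with 3 to 60 N. Pads are 19 mm wide; open, the fingers measure 130 mm over their backs; the gripper's body (75 mm by 190 mm) begins 47 mm behind the grasp point.
Start: joints at [-1.3, 0.342, 1.524, -0, 1.275, -0.146], TCP at [212.562, -480.063, 243.741] pointing down, gripper open.
Joint ranges: [-2.53, 2.53], [-0.77, 2.02], [0.04, 2.7], [-1, 4.14], [0.28, 2.66], [-3.11, 3.11]. Speed limits (rad/s): [2.57, 2.57, 3.14, 3.14, 3.14, 3.14].

INTERFACE

Orientations are given as [roll, pitch, yaw] about the fixed x, y, z axes, in that order (R = Rz(yaw) Ry(pitch) Rx(roll)).
In Python, from plant import bot gives the robot as it stands. The module is installed in compiled form; this text tells all that it offers.
- The arm moves only by the shell command python3 -m pendant 'ROWS'. ROWS is JSON, a list of rows, each a list of 3 entries, a list of its own where there are three numbers: the shift along the world's x, y, z as a fraction of full scale, then the turn, a rotation vector about the world's x, y, z as a fraction of full scale, then the opening, from -1 (shut) to 1 (fully open), so that 0 is half open. In form: [[[tx, ty, tz], [rx, ry, rz], claw], ...]. A call has exactly 10 rows; each row shifts and turns the commanded pose from where the row before left it; what a row does not reach is not made up. Full scale, the value 1, is 30 mm for a shift and 0.12 rad for a turn. A row lasts 1/12 s, in which the tool goes at most 41.7 mm and 7.16 degrees, less where a joint would pass 70% of its speed; a pose out of reach is approached as far as the arm can. A call with a number of a shift or a turn outside -1 to 1 is refused whole. A call with a gripper value outside its range is refused whole. The fingers move at their own pace and stop on an object; the grip force is fixed at half the most. Time passes only in rows, so rows that do not move let the fingers close, or fill a call up. It gives the time, the measured TCP pose, the force, the opening and the grip force at its end, in the units of the state.
- bot.get_obs(): the state, without advancing time (a new reading comes with each control period).
- bot.capture(name): name is "scene" or "top"; returns the picture (384x512x3 uint8, blue, green, red); there is no depth.
- bot.camera_params(name): a dict with "fovy" (degrees; the focal length in pixels is half the picture's height over the tangent of half this angle, whatever the lens; pixels are square), "cx", "cy" (the principal point, pixels), "distortion" ([k1, k2, p1, p2, k3] as OpenCV has them; the pictures are not rectified), "camera_from_world" (4x4, takes a point from world to camera coordinates). Camera axes: x right, y down, z forward; pixel columns grow to the right and rows downward; lengths in mm; the calibration is good to about 2 mm. A picture is of the moment at which its call begins. camera_params takes no time and is no camera call.
- bot.close_job(): hands the job in; it is judged then, once.
The state is a dict: "time": time; "joint_positions": joint angles; "dq": joint speeds; "tau": joint torques, N m; "tool_pos": TCP position; "tcp_rot": TCP orientation; "contact_force": force on the tool from outside, world axes, zero at the start; "moment": the same for the moment, N m; "grip_width": finger opening in mm; "finger_force": force on a finger pad.
Only numpy, scipy, OpenCV 4.12 (cv2) and the standard library are available. Lean on these libraries where they do the work, as an engineer would, in place of code of your own. Each camera call takes 0.05 s, during which the arm holds its last target. There are 200 camera calls.

TASK

The circuit board lying in the swivel assembly frame is ready to be soldered from underneath. Shut the foam-lined lid fully down on it while the frame is still level, then take the bow handle on the front of the frame and turn the whole frame over, front edge up and across to the back, until it reaches its end stop with the lid underneath and the board, still inside, bottom side up. Let go of it there, and leave the solder spool, the bottle and the cutters where they are.

Things in the scene. Friction and masses are not known exactly. Their poses are not given: they have to be found in the camera images.
- stand: Blue steel swivel stand fixed to the bench: base plate 130 mm (its x) by 236 mm (its y), with two upright cheek plates at its left and right ends (y = +-102 to 110 mm, 118 mm high, black thumbscrews outside to y = +-125 mm). Origin on the bench under the middle of the base; its x axis points from the front (handle side, nearest the robot) to the back (lid hinge side), y to the left, z up. The swivel axis runs along its y axis, 100 mm above the origin.
- frame (a joint): Turn of the whole aluminium frame about the swivel axis, rad: 0 = level, handle to the front, lid on top (end stop, cannot turn below 0); grows as the handle goes up and over to the back; pi = turned right over (end stop). It stays where it is left: friction 0.2 N m, so some 2 to 4 N at the handle. The frame is 114 x 178 mm outside and 14 mm thick (6 mm above the axis, 8 mm below), with a pocket 94 x 154 mm for the board, a ledge under its rim and an open window below.
- lid (a joint): Opening of the lid against the frame, rad: 0 = shut, about 1.6 = standing upright, 1.9 = fully open. A dark plate 116 x 178 x 5 mm with a pink foam pad inside, hinged along the back edge of the frame. Stiff hinge (0.25 N m): the lid stays at any angle where it is left, shut too when the frame is upside down; some 2 to 4 N at its free edge moves it. It can be pushed down from behind its back face or pinched by its free edge (5 mm thick, the foam begins 16 mm in from it).
- lid_hinge (a point): Middle of the lid's hinge pin, on the frame: when the frame is level 61 mm behind the swivel axis and 8.5 mm above it. The lid plate reaches 2 mm below to 3 mm above the plane through this pin (lid shut), so the outer face is 3 mm above the pin.
- lid_edge (a point): Middle of the lid's free edge, 120 mm from the hinge pin; with the lid shut it lies over the front rail of the frame.
- handle_bar (a point): Middle of the straight bar of the black bow handle on the front of the frame: round bar 10 mm thick, parallel to the swivel axis, about 60 mm straight, 97 mm from the swivel axis and level with it; 35 mm clear gap between bar and frame, 33 mm to the shut lid. It turns with the frame; the point's z axis is the frame's.
- frame_middle (a point): Middle of the board pocket, on the frame, 3 mm under the swivel axis when the frame is level; where the board's middle lies when loaded.
- board_middle (a point): Middle of the loose circuit board, 90 x 150 mm, board sheet 2 mm thick with parts up to 5 mm tall on its upper side, 75 g; it lies in the pocket with about 2 mm play all round and 2 mm under the shut foam. z axis: out of the component side.
- solder_spool_mid (a point): Bystander: spool of solder wire standing on the bench, 49 mm across, 43 mm high; the point is its centre.
- flux_bottle_mid (a point): Bystander: small white dropper bottle with a dark cap, 30 mm across, 74 mm high, standing; the point is its centre.
- side_cutters_mid (a point): Bystander: flush cutters with red handles lying flat, 41 x 104 x 12 mm; the point is their centre.
There are look-alikes about, which are no part of the job. What is shaped like the part that bears board_middle but orange is not meant.

How it is judged:
By the outcome, as a careful person would: the job done as asked, in the order asked, and still so for the second after the job is handed in, with the robot touching nothing.
It also fails if it takes over 56 s, if anything falls off the work surface, if the arm or the gripper's body presses on something with over 40 N, if the wrist force passes 120 N, or if a joint passes its speed limit or range.

## Working session

There is one attempt and no reset: what is moved stays moved. The work goes in short steps, Python scripts to look and compute and a shell command to move; the robot and the scene stay as the last step left them, time stands still between calls to the robot, and variables do not carry over. Pictures are saved under pics/ and viewed, at most 10 in all, crops included, and the job is handed in when it is done.

```bash
mkdir -p pics; python3 - <<'E'
from plant import bot
import cv2,numpy as np
for n in("scene","top"):
    cv2.imwrite(f"pics/{n}0.png",bot.capture(n)); p=bot.camera_params(n); print(n,p["fovy"],p["cx"],p["cy"],p["distortion"]); print(np.round(p["camera_from_world"],3))
o=bot.get_obs(); print(o)
E
```

```text
scene 43.283553889172964 261.37464536174525 184.7286222094586 [-0.09030317  0.          0.          0.          0.        ]
[[-4.43000e-01 -8.97000e-01 -4.00000e-03  3.13319e+02]
 [-4.32000e-01  2.17000e-01 -8.75000e-01  2.71936e+02]
 [ 7.86000e-01 -3.86000e-01 -4.84000e-01  1.00194e+03]
 [ 0.00000e+00  0.00000e+00  0.00000e+00  1.00000e+00]]
top 55.111660840777226 256.65383653351984 186.88108422352383 [0.03097476 0.         0.         0.         0.        ]
[[-4.00000e-03 -1.00000e+00  1.80000e-02  7.50340e+01]
 [-9.90000e-01  1.00000e-03 -1.41000e-01  5.19176e+02]
 [ 1.41000e-01 -1.80000e-02 -9.90000e-01  9.58171e+02]
 [ 0.00000e+00  0.00000e+00  0.00000e+00  1.00000e+00]]
{'time': 0.1, 'joint_positions': array([-1.29999846e+00,  3.42664662e-01,  1.52489117e+00,  1.66725190e-05,
        1.27539285e+00, -1.46018250e-01]), 'dq': array([-0.00228912, -0.00123643, -0.00279151,  0.00065722,  0.00063996,
        0.00111649]), 'tau': array([ 2.36901156e-03, -4.32004023e+01, -2.44696158e+01,  7.20771868e-02,
        5.26158046e-02, -3.60297042e-05]), 'tool_pos': array([ 212.47546687, -479.72873682,  243.1189965 ]), 'tcp_rot': array([-3.14025338e+00, -2.13075934e-04,  4.16811107e-01]), 'contact_force': array([-0.10124751, -0.27154998, -0.19120674]), 'moment': array([0.04024605, 0.02289284, 0.0023843 ]), 'finger_force': 0.0, 'grip_width': 91.74117242754716}
```

View pics/scene0.png

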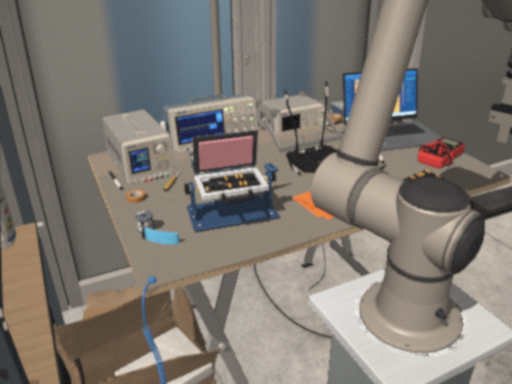

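View pics/top0.png

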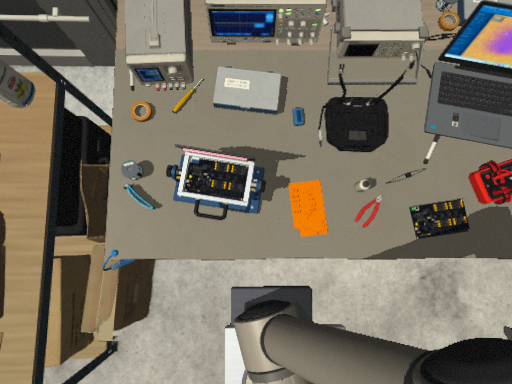

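```bash
cat > h.py <<'E'
from plant import bot
import cv2,numpy as np
def cam(n):
    p=bot.camera_params(n); f=192/np.tan(np.radians(p["fovy"]/2))
    K=np.array([[f,0,p["cx"]],[0,f,p["cy"]],[0,0,1]]); return K,np.array(p["distortion"]),np.array(p["camera_from_world"])
def ray(n,u,v,z):
    K,D,T=cam(n); q=cv2.undistortPoints(np.array([[[u,v]]],float),K,D)[0,0]
    R,t=T[:3,:3],T[:3,3]; c=-R.T@t; d=R.T@np.array([*q,1.]); return c+d*(z-c[2])/d[2]
def proj(n,P):
    K,D,T=cam(n); return cv2.projectPoints(np.array(P,float).reshape(-1,1,3),cv2.Rodrigues(T[:3,:3])[0],T[:3,3],K,D)[0][:,0]
def crop(n,x0,y0,x1,y1,k,fn,pts=None):
    im=cv2.resize(bot.capture(n)[y0:y1,x0:x1],None,fx=k,fy=k,interpolation=cv2.INTER_CUBIC)
    if pts is not None:
        for u,v in proj(n,pts): cv2.circle(im,(int((u+.5-x0)*k),int((v+.5-y0)*k)),3,(0,255,0),1)
    cv2.imwrite("pics/"+fn,im)
E
python3 - <<'E'
from h import *
crop("top",155,135,285,230,6,"c1.png")
for u,v,z in[(167,171,100),(265,184,100),(212,217,100),(197,213,100),(227,217,100)]: print(u,v,ray("top",u,v,z).round())
E
```

```text
167 171 [551. 301. 100.]
265 184 [518.  54. 100.]
212 217 [435. 186. 100.]
197 213 [445. 224. 100.]
227 217 [435. 149. 100.]
```

View pics/c1.png

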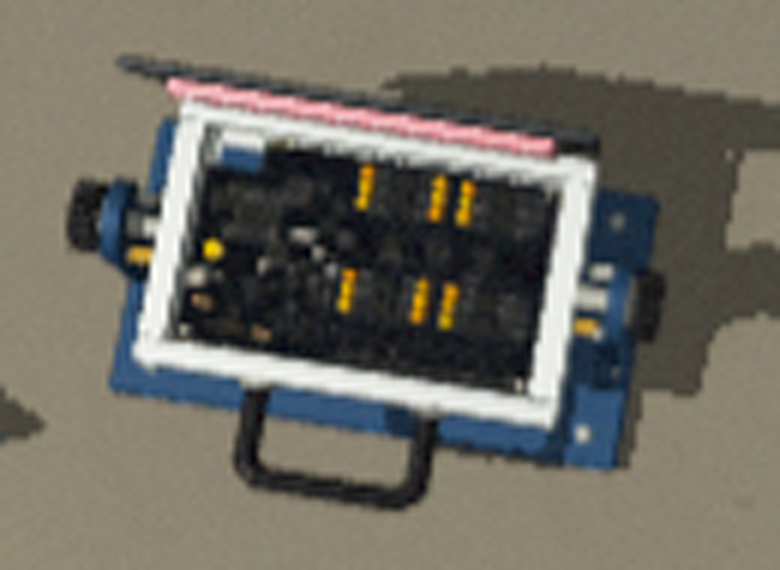

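```bash
python3 - <<'E'
from h import *
c=lambda x,y:(155+x/6-.5,135+y/6-.5)
g=lambda x,y,z:ray("top",*c(x,y),z)[:2]
FL,FR,BR,BL=[g(*p,106) for p in((140,365),(555,428),(595,163),(190,105))]
print(FL,FR,BR,BL, "mid",(FL+FR+BR+BL)/4, np.linalg.norm(FL-FR),np.linalg.norm(FL-BL))
a,b=g(85,215,100),g(650,305,100); print("thumbs",a,b,(a+b)/2)
d=FL-FR+BL-BR; e=a-b
for v in(d,e): print("yaw",np.arctan2(-v[0],v[1]))
print("bar",g(330,490,100), g(262,485,100),g(402,500,100))
M=(a+b)/2
yaw=np.arctan2(-e[0],e[1])
X=np.array([np.cos(yaw),np.sin(yaw)]);print("barpred",M-97*X,"hinge",M+61*X)
# lid free edge end: find angle
for th in(1.3,1.4,1.5,1.6,1.7,1.8):
  P=[[*(M+(61-120*np.cos(th))*X+s*89*np.array([-X[1],X[0]])),108.5+120*np.sin(th)] for s in(1,-1)]
  print(th,((proj("top",P)-[155,135]+.5)*6).round(),proj("scene",P).round())
E
```

```text
[488.47696369 271.18010566] [461.79297318  99.1179867 ] [573.98767439  82.19228378] [598.91427436 253.03523913] mid [530.7929714  176.38140382] 174.11894822312055 111.91798680195951
thumbs [552.86450234 297.02076944] [514.2181737   59.12408285] [533.54133802 178.07242615]
yaw -0.14938853874516414
yaw -0.1610432392475922
bar [436.77696157 192.54561376] [438.95028147 220.70280693] [432.52809292 162.67754588]
barpred [437.79646572 193.62618544] hinge [593.75203091 168.29119607]
1.3 [[111.  89.]
 [589. 166.]] [[193. 140.]
 [259. 131.]]
1.4 [[115.  57.]
 [594. 133.]] [[192. 137.]
 [258. 129.]]
1.5 [[120.  25.]
 [599. 101.]] [[191. 135.]
 [256. 127.]]
1.6 [[126.  -7.]
 [604.  70.]] [[190. 133.]
 [255. 125.]]
1.7 [[133. -37.]
 [609.  39.]] [[190. 132.]
 [254. 124.]]
1.8 [[140. -66.]
 [614.  10.]] [[189. 131.]
 [253. 123.]]
```

Candidates: in-frame board at top (214,180), which is the one I want; orange board at (309,207) and loose black board at (440,218) are look-alikes. The crop shows the board lying in the white frame, handle bar at top (210,217), lid nearly upright behind. For cutters, red is at (370,210), while the blue pair at (138,196) is not named.

Stand ≈ (532,177), yaw ≈ -0.155, lid ≈ 1.39 rad. Next I go up and behind the lid with the fingers shut.

```bash
python3 -m pendant '[[[0.45,0.95,0.4],[0,0,0.83],-1],[[0.45,0.95,0.4],[0,0,0.83],-1],[[0.45,0.95,0.4],[0,0,0.83],-1],[[0.45,0.95,0.4],[0,0,0.83],-1],[[0.45,0.95,0.4],[0,0,0.83],-1],[[0.45,0.95,0.4],[0,0,0.83],-1],[[0.45,0.95,0.4],[0,0,0.83],-1],[[0.45,0.95,0.4],[0,0,0.83],-1],[[0.45,0.95,0.4],[0,0,0.83],-1],[[0.45,0.95,0.4],[0,0,0.83],-1]]'
python3 -m pendant '[[[0.28,0.95,0],[0,0,0],-1],[[0.28,0.95,0],[0,0,0],-1],[[0.28,0.95,0],[0,0,0],-1],[[0.28,0.95,0],[0,0,0],-1],[[0.28,0.95,0],[0,0,0],-1],[[0.28,0.95,0],[0,0,0],-1],[[0.28,0.95,0],[0,0,0],-1],[[0.28,0.95,0],[0,0,0],-1],[[0.28,0.95,0],[0,0,0],-1],[[0.28,0.95,0],[0,0,0],-1]]'
```

```text
time: 0.98
tool_pos: [347.7, -193.5, 364.3]
tcp_rot: [3.142, -0.0, 1.417]
contact_force: [0.7, -0.5, 0.3]
grip_width: 30.1
finger_force: 0.0
time: 1.82
tool_pos: [431.6, 91.5, 363.6]
tcp_rot: [-3.141, 0.0, 1.413]
contact_force: [0.5, 0.8, -0.1]
grip_width: 0.6
finger_force: 0.0
```

```bash
python3 -m pendant '[[[0.68,0.23,0],[0,0,0],-1],[[0.68,0.23,0],[0,0,0],-1],[[0.68,0.23,0],[0,0,0],-1],[[0.68,0.23,0],[0,0,0],-1],[[0.68,0.23,0],[0,0,0],-1],[[0.68,0.23,0],[0,0,0],-1],[[0.68,0.23,0],[0,0,0],-1],[[0.68,0.23,0],[0,0,0],-1],[[0.68,0.23,0],[0,0,0],-1],[[0.68,0.23,0],[0,0,0],-1]]'
python3 -m pendant '[[[0,0,-0.6],[0,0,0],-1],[[0,0,-0.6],[0,0,0],-1],[[0,0,-0.6],[0,0,0],-1],[[0,0,-0.6],[0,0,0],-1],[[0,0,-0.6],[0,0,0],-1],[[0,0,-0.6],[0,0,0],-1],[[0,0,-0.6],[0,0,0],-1],[[0,0,-0.4],[0,0,0],-1],[[0,0,0],[0,0,0],-1],[[0,0,0],[0,0,0],-1]]'
python3 -c "
from h import *
crop('scene',150,80,310,240,4,'s1.png')"
```

```text
time: 2.65
tool_pos: [636.4, 159.3, 363.2]
tcp_rot: [-3.141, 0.0, 1.413]
contact_force: [0.5, -0.6, 0.9]
grip_width: 0.2
finger_force: 0.0
time: 3.48
tool_pos: [635.3, 158.9, 225.1]
tcp_rot: [-3.14, 0.001, 1.413]
contact_force: [0.7, 0.0, 0.8]
grip_width: 0.6
finger_force: 0.0
```

View pics/s1.png

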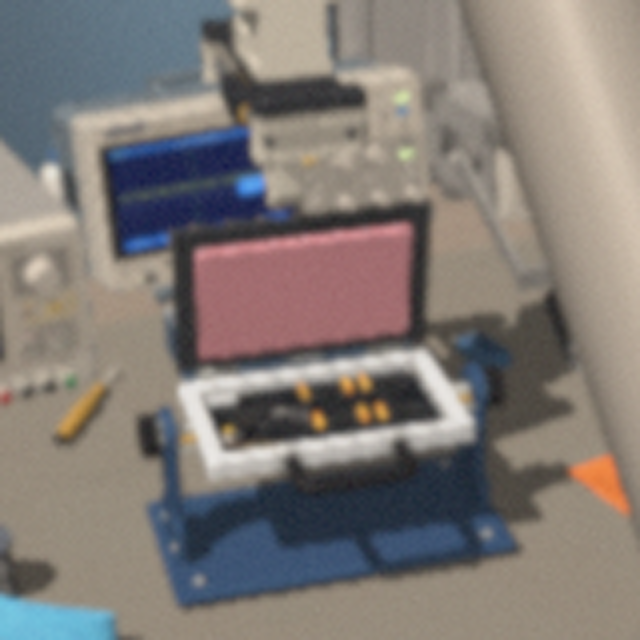

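```bash
python3 -m pendant '[[[-0.24,0.04,-0.04],[0,0,0],-1],[[-0.24,0.04,-0.04],[0,0,0],-1],[[-0.24,0.04,-0.04],[0,0,0],-1],[[-0.24,0.04,-0.04],[0,0,0],-1],[[-0.24,0.04,-0.04],[0,0,0],-1],[[-0.24,0.04,-0.04],[0,0,0],-1],[[-0.24,0.04,-0.04],[0,0,0],-1],[[-0.24,0.04,-0.04],[0,0,0],-1],[[-0.24,0.04,-0.04],[0,0,0],-1],[[-0.24,0.04,-0.04],[0,0,0],-1]]'
python3 -m pendant '[[[-0.18,0.03,-0.14],[0,0,0],-1],[[-0.18,0.03,-0.14],[0,0,0],-1],[[-0.18,0.03,-0.14],[0,0,0],-1],[[-0.18,0.03,-0.14],[0,0,0],-1],[[-0.18,0.03,-0.14],[0,0,0],-1],[[-0.12,0.02,-0.2],[0,0,0],-1],[[-0.12,0.02,-0.2],[0,0,0],-1],[[-0.12,0.02,-0.2],[0,0,0],-1],[[-0.12,0.02,-0.2],[0,0,0],-1],[[-0.12,0.02,-0.2],[0,0,0],-1]]'
```

```text
time: 4.37
tool_pos: [563.1, 171.0, 213.7]
tcp_rot: [3.141, -0.0, 1.413]
contact_force: [2.5, -0.8, -1.7]
grip_width: 0.7
finger_force: 1.0
time: 5.2
tool_pos: [518.3, 178.5, 162.0]
tcp_rot: [3.141, 0.0, 1.413]
contact_force: [1.8, -0.1, 1.7]
grip_width: 0.5
finger_force: 1.1
```

```bash
python3 -m pendant '[[[-0.03,0,-0.14],[0,0,0],-1],[[-0.03,0,-0.14],[0,0,0],-1],[[-0.03,0,-0.14],[0,0,0],-1],[[-0.03,0,-0.14],[0,0,0],-1],[[-0.03,0,-0.14],[0,0,0],-1],[[-0.03,0,-0.14],[0,0,0],-1],[[-0.03,0,-0.14],[0,0,0],-1],[[0,0,-0.05],[0,0,0],-1],[[0,0,-0.05],[0,0,0],-1],[[0,0,0],[0,0,0],-1]]'
```

```text
time: 6.03
tool_pos: [512.1, 178.3, 130.0]
tcp_rot: [-3.141, 0.0, 1.413]
contact_force: [-0.1, 0.1, -0.4]
grip_width: 0.5
finger_force: 0.0
```

```bash
python3 -m pendant '[[[0,0,-0.04],[0,0,0],-1],[[0,0,-0.04],[0,0,0],-1],[[0,0,-0.04],[0,0,0],-1],[[0,0,0],[0,0,0],-1],[[0,0,0],[0,0,0],-1],[[0,0,0],[0,0,0],-1],[[0,0,0],[0,0,0],-1],[[0,0,0],[0,0,0],-1],[[0,0,0],[0,0,0],-1],[[0,0,0],[0,0,0],-1]]'
python3 -c "
from h import *
crop('scene',150,80,310,240,4,'s2.png')"
```

```text
time: 6.87
tool_pos: [512.2, 178.3, 128.5]
tcp_rot: [3.141, 0.0, 1.413]
contact_force: [-5.3, -1.0, 15.0]
grip_width: 0.1
finger_force: 7.6
```

View pics/s2.png

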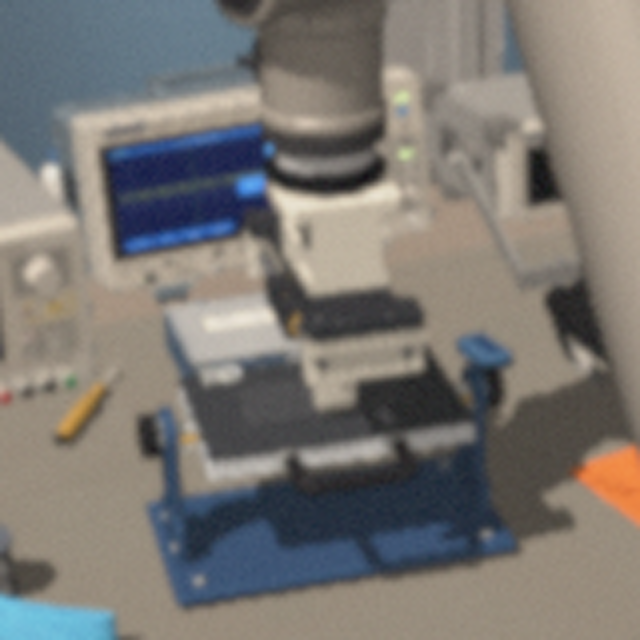

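The picture shows the lid flat on the frame, gripper tip on it at (335,390), 15 N at the predicted height. Now to the handle bar.

```bash
python3 -m pendant '[[[0,0,0.5],[0,0,0],-1],[[0,0,0.6],[0,0,0],-0.48],[[0,0,0.6],[0,0,0],-0.48],[[-0.4,0.07,0],[0,0,0],-0.48],[[-0.4,0.07,0],[0,0,0],-0.48],[[-0.4,0.07,0],[0,0,0],-0.48],[[-0.4,0.08,0],[0,0,0],-0.48],[[-0.4,0.08,0],[0,0,0],-0.48],[[-0.4,0.08,0],[0,0,0],-0.48],[[-0.13,0.02,0],[0,0,0],-0.48]]'
python3 -c "
from h import *
crop('scene',150,80,310,240,4,'s3.png',[[436.4,192.3,100],[440.6,219,100],[432,165.5,100]])"
```

```text
time: 7.75
tool_pos: [434.7, 192.6, 177.5]
tcp_rot: [-3.14, 0.001, 1.413]
contact_force: [0.4, 1.4, -0.1]
grip_width: 23.6
finger_force: 0.0
```

View pics/s3.png

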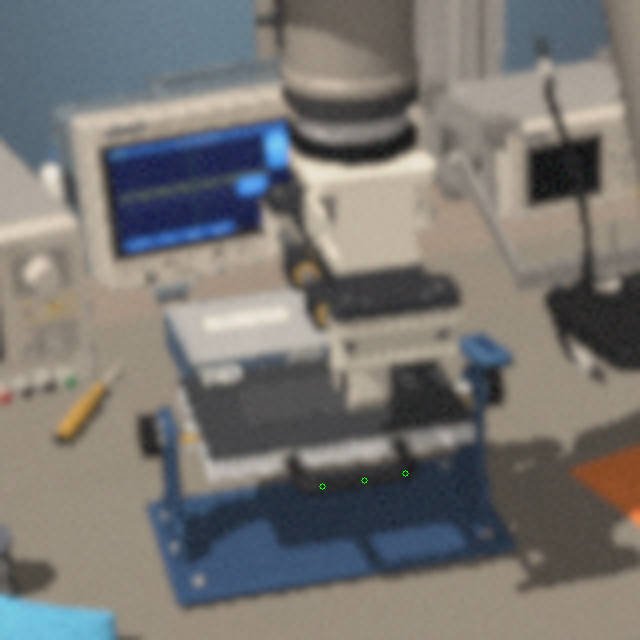

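```bash
python3 -c "
from h import *
print((proj('scene',[[434.7,192.6,160.5],[436.4,192.3,100]])-[150,80]+.5)*4)
crop('top',155,135,285,230,6,'c2.png',[[436.4,192.3,100],[440.6,219,100],[432,165.5,100],[434.7,192.6,160.5]])"
```

```text
[[362.46757965 397.09033092]
 [364.19295973 480.26464715]]
```

View pics/c2.png

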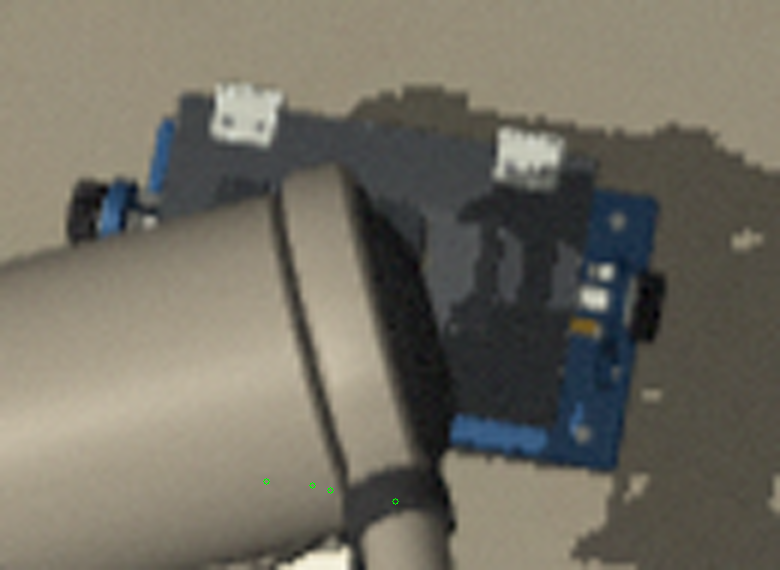

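```bash
python3 -c "
from h import *
im=cv2.imread('pics/scene0.png')
print(im[190:207,226:254:3].max(2))
print(proj('scene',[[436.4,192.3,100],[440.6,219,100],[432,165.5,100]]).round(1))
im=cv2.imread('pics/top0.png')
print(im[208:224,194:228:4].max(2))
print(proj('top',[[436.4,192.3,100],[440.6,219,100],[432,165.5,100]]).round(1))"
```

```text
[[188 197 200 215 195 203 187 157  88 159]
 [213 216 196 202 187 183 175 137  61 143]
 [202 204 185 185 175 176 165 128  52 110]
 [182 184 176 176 163 165 140 107  48  76]
 [167 175 163 161 137 128 109  83  48  54]
 [143 163 134 129 103  91  82  65  43  48]
 [108 125 100  89  79  67  60  57  43  38]
 [ 76  90  76  67  60  59  55  48  43  40]
 [ 64  67  63  51  54  48  44  42  39  43]
 [ 57  51  51  48  46  44  37  43  43  54]
 [ 52  46  43  45  43  41  38  41  47  55]
 [ 50  46  40  41  42  42  47  53  56  56]
 [ 49  41  38  48  50  49  56  59  61  58]
 [ 48  45  49  50  56  56  58  61  58  56]
 [ 53  53  59  57  61  58  59  58  58  57]
 [ 58  60  55  58  62  58  61  59  58  61]
 [ 60  62  59  60  57  60  59  59  55  61]]
[[240.5 199.6]
 [230.2 201.2]
 [250.9 197.9]]
[[ 70  87 138 140 139 138 131 115  29]
 [ 61  99 141 141 140 139 137 141  22]
 [ 48 121 142 141 141 143 140 140  18]
 [ 48 103 138 141 138 140 137 139  18]
 [ 45  48 140 143 143 142 141 126  31]
 [ 75  17  95 120 140 138 138 116  44]
 [124  46  20  71  96 137 140 102  61]
 [143  37  40  40  39  92 108  69  88]
 [142  86  40  37  44  28  48  32  98]
 [143 128 115  50  37  38  35  39 118]
 [139 143 138 115  85  36  35  32 141]
 [141 142 141 138 128 108  44  61 141]
 [139 138 141 140 140 138 118 123 141]
 [140 139 140 139 140 140 143 142 139]
 [145 140 138 143 141 141 140 142 143]
 [141 141 139 142 144 141 140 141 142]]
[[209.6 216.3]
 [198.9 214.7]
 [220.4 218. ]]
```

The bar profiles (scene (240,200), top (210,216)) agree with the predicted (436.4,192.3,100). Descend and grip.

```bash
python3 -m pendant '[[[0.05,0,-0.3],[0,0,0],-0.48],[[0,0,-0.3],[0,0,0],-0.48],[[0,0,-0.3],[0,0,0],-0.48],[[0,0,-0.3],[0,0,0],-0.48],[[0,0,-0.3],[0,0,0],-0.48],[[0,0,-0.3],[0,0,0],-0.48],[[0,0,-0.3],[0,0,0],-0.48],[[0,0,-0.3],[0,0,0],-0.48],[[0,0,-0.25],[0,0,0],-0.48],[[0,0,0],[0,0,0],-0.48]]'
python3 -m pendant '[[[0,0,0],[0,0,0],-1],[[0,0,0],[0,0,0],-1],[[0,0,0],[0,0,0],-1],[[0,0,0],[0,0,0],-1],[[0,0,0],[0,0,0],-1],[[0,0,0],[0,0,0],-1],[[0,0,0],[0,0,0],-1],[[0,0,0],[0,0,0],-1],[[0,0,0],[0,0,0],-1],[[0,0,0],[0,0,0],-1]]'
```

```text
time: 8.68
tool_pos: [437.0, 192.3, 96.6]
tcp_rot: [-3.139, 0.001, 1.413]
contact_force: [-0.3, 0.1, 0.5]
grip_width: 24.1
finger_force: 0.0
time: 9.52
tool_pos: [436.7, 192.8, 98.5]
tcp_rot: [-3.14, -0.0, 1.413]
contact_force: [-5.4, 2.4, 2.0]
grip_width: 8.8
finger_force: 30.0
```

```bash
python3 -m pendant '[[[0.022,-0.003,0.167],[0,0,0],-1],[[0.022,-0.003,0.167],[0,0,0],-1],[[0.022,-0.003,0.167],[0,0,0],-1],[[0.022,-0.003,0.167],[0,0,0],-1],[[0.022,-0.003,0.167],[0,0,0],-1],[[0.064,-0.01,0.156],[0,0,0],-1],[[0.064,-0.01,0.156],[0,0,0],-1],[[0.064,-0.01,0.156],[0,0,0],-1],[[0.064,-0.01,0.156],[0,0,0],-1],[[0.064,-0.01,0.156],[0,0,0],-1]]'; python3 -c "
from plant import bot; print(bot.get_obs()['moment'])"
```

```text
time: 10.35
tool_pos: [448.0, 190.9, 146.4]
tcp_rot: [-3.136, 0.001, 1.413]
contact_force: [-8.3, 3.6, 0.2]
grip_width: 8.9
finger_force: 30.0
[ 0.46307932  1.34888526 -0.08836577]
```

```bash
python3 -m pendant '[[[0.101,-0.016,0.134],[0,0,0],-1],[[0.101,-0.016,0.134],[0,0,0],-1],[[0.101,-0.016,0.134],[0,0,0],-1],[[0.101,-0.016,0.134],[0,0,0],-1],[[0.101,-0.016,0.134],[0,0,0],-1],[[0.132,-0.021,0.103],[0,0,0],-1],[[0.132,-0.021,0.103],[0,0,0],-1],[[0.132,-0.021,0.103],[0,0,0],-1],[[0.132,-0.021,0.103],[0,0,0],-1],[[0.132,-0.021,0.103],[0,0,0],-1]]'; python3 -c "
from h import *
crop('scene',150,80,310,240,4,'s4.png')"
```

```text
time: 11.18
tool_pos: [482.6, 185.3, 183.9]
tcp_rot: [-3.136, 0.001, 1.414]
contact_force: [-14.1, -0.6, 13.3]
grip_width: 8.9
finger_force: 30.0
```

View pics/s4.png

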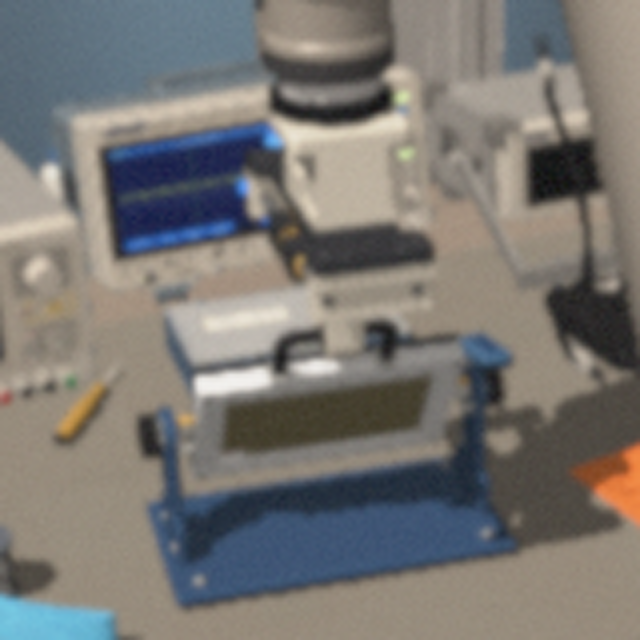

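The frame is coming up, bar held at crop (345,330), board still covered. Radial force means my arc is ~2 mm low; I add that.

```bash
python3 -m pendant '[[[0.154,-0.024,0.072],[0,0,0],-1],[[0.154,-0.024,0.072],[0,0,0],-1],[[0.154,-0.024,0.072],[0,0,0],-1],[[0.154,-0.024,0.072],[0,0,0],-1],[[0.154,-0.024,0.072],[0,0,0],-1],[[0.165,-0.026,0.03],[0,0,0],-1],[[0.165,-0.026,0.03],[0,0,0],-1],[[0.165,-0.026,0.03],[0,0,0],-1],[[0.165,-0.026,0.03],[0,0,0],-1],[[0.165,-0.026,0.03],[0,0,0],-1]]'
```

```text
time: 12.07
tool_pos: [532.9, 176.9, 197.8]
tcp_rot: [-3.14, 0.001, 1.413]
contact_force: [-3.6, -2.0, -4.3]
grip_width: 9.2
finger_force: 30.0
```

```bash
python3 -m pendant '[[[0.165,-0.026,-0.022],[0,0,0],-1],[[0.165,-0.026,-0.022],[0,0,0],-1],[[0.165,-0.026,-0.022],[0,0,0],-1],[[0.165,-0.026,-0.022],[0,0,0],-1],[[0.165,-0.026,-0.022],[0,0,0],-1],[[0.154,-0.024,-0.065],[0,0,0],-1],[[0.154,-0.024,-0.065],[0,0,0],-1],[[0.154,-0.024,-0.065],[0,0,0],-1],[[0.154,-0.024,-0.065],[0,0,0],-1],[[0.154,-0.024,-0.065],[0,0,0],-1]]'
```

```text
time: 12.9
tool_pos: [581.2, 169.0, 184.6]
tcp_rot: [-3.141, 0.002, 1.413]
contact_force: [-6.2, -3.2, 0.4]
grip_width: 8.6
finger_force: 30.0
```

```bash
python3 -m pendant '[[[0.132,-0.021,-0.103],[0,0,0],-1],[[0.132,-0.021,-0.103],[0,0,0],-1],[[0.132,-0.021,-0.103],[0,0,0],-1],[[0.132,-0.021,-0.103],[0,0,0],-1],[[0.132,-0.021,-0.103],[0,0,0],-1],[[0.101,-0.016,-0.134],[0,0,0],-1],[[0.101,-0.016,-0.134],[0,0,0],-1],[[0.101,-0.016,-0.134],[0,0,0],-1],[[0.101,-0.016,-0.134],[0,0,0],-1],[[0.101,-0.016,-0.134],[0,0,0],-1]]'
```

```text
time: 13.73
tool_pos: [615.9, 163.4, 148.9]
tcp_rot: [-3.14, 0.002, 1.413]
contact_force: [-6.1, -3.7, 1.1]
grip_width: 8.8
finger_force: 30.0
```

```bash
python3 -m pendant '[[[0.064,-0.01,-0.156],[0,0,0],-1],[[0.064,-0.01,-0.156],[0,0,0],-1],[[0.064,-0.01,-0.156],[0,0,0],-1],[[0.064,-0.01,-0.156],[0,0,0],-1],[[0.064,-0.01,-0.156],[0,0,0],-1],[[0.022,-0.003,-0.16],[0,0,0],-1],[[0.022,-0.003,-0.16],[0,0,0],-1],[[0.022,-0.003,-0.16],[0,0,0],-1],[[0.022,-0.003,-0.13],[0,0,0],-1],[[0,0,-0.1],[0,0,0],-1]]'
```

```text
time: 14.57
tool_pos: [628.1, 161.5, 104.2]
tcp_rot: [-3.14, 0.002, 1.413]
contact_force: [-5.2, -3.6, 2.9]
grip_width: 8.8
finger_force: 30.0
```

```bash
python3 -m pendant '[[[0,0,-0.04],[0,0,0],-1],[[0,0,-0.04],[0,0,0],-1],[[0,0,-0.04],[0,0,0],-1],[[0,0,-0.04],[0,0,0],-1],[[0,0,-0.04],[0,0,0],-1],[[0,0,-0.04],[0,0,0],-1],[[0,0,-0.03],[0,0,0],-1],[[0,0,0],[0,0,0],-1],[[0,0,0],[0,0,0],-1],[[0,0,0],[0,0,0],-1]]'
```

```text
time: 15.4
tool_pos: [628.2, 161.6, 100.9]
tcp_rot: [3.14, 0.001, 1.413]
contact_force: [-16.7, -6.0, 27.5]
grip_width: 9.0
finger_force: 30.0
```

```bash
python3 -m pendant '[[[0,0,0],[0,0,0],-0.48],[[0,0,0],[0,0,0],-0.48],[[0,0,0],[0,0,0],-0.48],[[0,0,0],[0,0,0],-0.48],[[0,0,0],[0,0,0],-0.48],[[0,0,0],[0,0,0],-0.48],[[0,0,0],[0,0,0],-0.48],[[0,0,0],[0,0,0],-0.48],[[0,0,0.1],[0,0,0],-0.48],[[0,0,0.1],[0,0,0],-0.48]]'
python3 -m pendant '[[[0,0,0.25],[0,0,0],-0.48],[[0,0,0.3],[0,0,0],-0.48],[[0,0,0.4],[0,0,0],-0.48],[[0,0,0.5],[0,0,0],-0.48],[[0,0,0.5],[0,0,0],-0.48],[[0,0,0.5],[0,0,0],-0.48],[[0,0,0.5],[0,0,0],-1],[[0,0,0.5],[0,0,0],-1],[[0,0,0.5],[0,0,0],-1],[[0,0,0.5],[0,0,0],-1]]'
python3 -c "
from h import *
crop('scene',150,80,310,240,4,'s5.png',[[627.8,162,100]])"
```

```text
time: 16.23
tool_pos: [628.5, 162.6, 102.2]
tcp_rot: [-3.141, 0.0, 1.413]
contact_force: [0.6, -0.4, 0.1]
grip_width: 24.2
finger_force: 0.0
time: 17.07
tool_pos: [628.6, 162.7, 238.0]
tcp_rot: [3.14, -0.0, 1.413]
contact_force: [0.4, 0.1, -0.6]
grip_width: 2.7
finger_force: 0.0
```

View pics/s5.png

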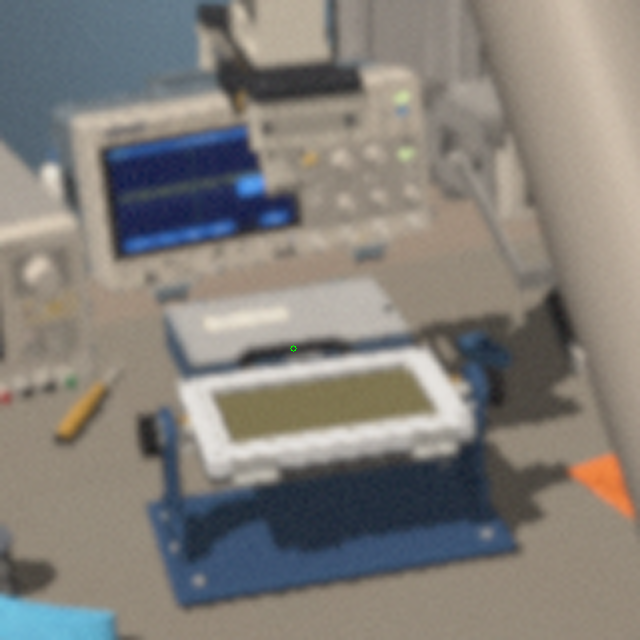

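The frame is turned right over with the board's underside up and bar at (293,348) on the prediction. I'll press the bar from above with shut fingers to be sure of the stop.

```bash
python3 -m pendant '[[[0,0,-0.5],[0,0,0],-1],[[0,0,-0.5],[0,0,0],-1],[[0,0,-0.5],[0,0,0],-1],[[0,0,-0.5],[0,0,0],-1],[[0,0,-0.5],[0,0,0],-1],[[0,0,-0.5],[0,0,0],-1],[[0,0,-0.3],[0,0,0],-1],[[0,0,-0.2],[0,0,0],-1],[[0,0,-0.1],[0,0,0],-1],[[0,0,-0.1],[0,0,0],-1]]'
python3 -m pendant '[[[0,0,-0.1],[0,0,0],-1],[[0,0,-0.1],[0,0,0],-1],[[0,0,-0.03],[0,0,0],-1],[[0,0,-0.03],[0,0,0],-1],[[0,0,-0.03],[0,0,0],-1],[[0,0,0],[0,0,0],-1],[[0,0,0],[0,0,0],-1],[[0,0,0],[0,0,0],-1],[[0,0,0],[0,0,0],-1],[[0,0,0],[0,0,0],-1]]'
```

```text
time: 17.95
tool_pos: [629.0, 162.7, 125.1]
tcp_rot: [3.141, -0.0, 1.413]
contact_force: [-0.2, -0.0, -0.1]
grip_width: 0.0
finger_force: 0.0
time: 18.78
tool_pos: [629.2, 162.8, 121.7]
tcp_rot: [3.137, -0.001, 1.413]
contact_force: [-10.5, -1.8, 27.1]
grip_width: 0.7
finger_force: 13.4
```

```bash
python3 -m pendant '[[[0,0,0.3],[0,0,0],-1],[[0,0,0.6],[0,0,0],-1],[[0,0,0.6],[0,0,0],-1],[[0,0,0.6],[0,0,0],-1],[[0,0,0.6],[0,0,0],-1],[[0,0,0.6],[0,0,0],-1],[[0,0,0.6],[0,0,0],-1],[[0,0,0.6],[0,0,0],-1],[[0,0,0.6],[0,0,0],-1],[[0,0,0.6],[0,0,0],-1]]'
python3 -m pendant '[[[-0.6,-0.6,0.2],[0,0,0],-1],[[-0.6,-0.6,0.2],[0,0,0],-1],[[-0.6,-0.6,0.2],[0,0,0],-1],[[-0.6,-0.6,0.2],[0,0,0],-1],[[-0.6,-0.6,0.2],[0,0,0],-1],[[-0.6,-0.6,0.2],[0,0,0],-1],[[-0.6,-0.6,0.2],[0,0,0],-1],[[-0.6,-0.6,0.2],[0,0,0],-1],[[-0.6,-0.6,0.2],[0,0,0],-1],[[0,0,0],[0,0,0],-1]]'
python3 -c "
from h import *
im=bot.capture('top'); cv2.imwrite('pics/t9.png',im[120:250,105:405][:, :].repeat(2,0).repeat(2,1))"
```

```text
time: 19.62
tool_pos: [628.6, 162.6, 288.5]
tcp_rot: [3.14, -0.0, 1.413]
contact_force: [0.4, -0.4, 0.5]
grip_width: 0.4
finger_force: 0.0
time: 20.45
tool_pos: [464.7, -1.5, 343.2]
tcp_rot: [3.138, 0.001, 1.411]
contact_force: [1.0, 0.0, 0.5]
grip_width: 0.4
finger_force: 0.0
```

View pics/t9.png

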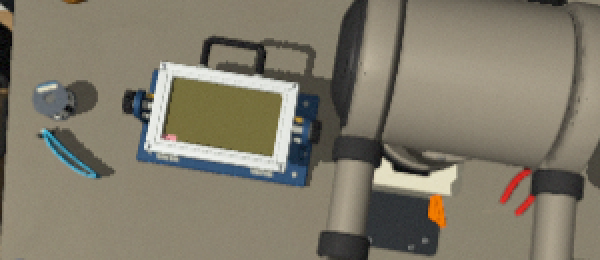

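The frame is over with the handle at the back (235,45) and the board's underside showing. The cutters and spool are where they were.

```bash
python3 -c "
from plant import bot; print(bot.close_job())"
```

```text
the job is handed in; nothing more can be done
None
```

The job is handed in at about 20 s of the 56 s allowed: lid pressed fully shut with the frame level, frame turned over to its end stop with the board inside bottom side up, handle released, and the spool, bottle and cutters never touched (the arm hid the bottle in the last picture).

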